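# Next film canister under the code scanner

### The job

Take the scanned canister (blue lid) off the scanner stage and stand it fully on the green mat, then stand the red-lidded canister in the middle of the stage with its white code patch squarely facing the scanner window. Set both down gently, never tip one over, and leave the glass stand, heat sink, reel hub and lens cap where they are.

Things in the scene. Friction and masses are not known exactly. Their poses are not given: they have to be found in the camera images.
- red_can_centre (a point): Centre (half-way up) of the canister to be scanned: upright loose rigid cylinder, 54 mm diameter, 110 mm tall, 0.2 to 0.4 kg, charcoal with a red lid, standing on the counter. z is its axis (up); +x points out through the middle of the white code patch with black bars on its side, which may face any way. A white stripe on the lid runs from its middle to the rim on the patch side.
- red_can_patch (a point): Middle of that code patch, on the surface of the red-lidded canister: 27 mm out from its centre along its +x axis, half-way up.
- blue_can_centre (a point): Centre (half-way up) of the canister already scanned: same cylinder (54 mm diameter, 110 mm tall, 0.2 to 0.4 kg) with a blue lid. At the start it stands on the scanner stage, patch any way.
- stage (a point): Centre of the scanner's stage, on its top, 8 mm above the counter: a dark disc with a white rim, 72 mm across, flush with the base plate. +x points level from here to the scanner window, which is 60 mm away; z up. The scanner is fixed; its place and yaw vary. The stage is open at -x and at both sides.
- scanner: The scanner; origin on the counter under the stage centre, axes as the stage. In mm: base plate x -50 to 175, y -65 to 65, 8 high; grey block x 60 to 175, y -55 to 55, to height 215; its window, dark with a red line, is on the face at x = 60. An ivory knob, 36 across, sticks out 22 from the block's -y side at x = 120, height 120.
- lamp_head (a point): Middle of the underside of the black lamp head, 145 mm above the counter. Head: 52 (scanner x) x 90 (y) x 70 mm high, from 12 mm beyond the stage centre to the block. It overhangs the stage and stops a gripper that comes straight down, so there the tool must lean 30 to 45 degrees from vertical, its top away from the scanner.
- mat_centre (a point): Centre of the top of the green mat, a square 130 x 130 mm, 3 mm thick, fixed to the counter; x and y run along its sides.
- glass_stand: Bystander, loose: grey tin stand with a spring clip that pinches a frosted glass fragment. Origin at the middle of its foot, on the counter. Foot 90 (x) x 70 (y) mm; the glass is a thin upright plate 80 mm wide in y, in the middle; 185 mm tall in all. 0.7 kg.
- heat_sink: Bystander, loose: finned copper block 80 (x) x 60 (y) x 70 mm high; origin at the centre of its underside.
- reel_hub: Bystander, loose: yellow plastic reel hub lying flat, 90 mm across, 42 mm high; origin at the centre of its underside.
- lens_cap: Bystander, loose: matte black lens cap lying flat, 80 mm across, 26 mm high; origin at the centre of its underside.
Things that resemble listed ones, but are neither listed nor needed, are in the scene too. Leave any purple or yellow look-alike of the part that bears blue_can_centre alone.

How it is judged (in metres and radians):
On the way:
1. the blue-lidded canister stands on the green mat (x of blue_can_centre in the frame of mat_centre between -0.042 and 0.042 m and y of blue_can_centre in the frame of mat_centre between -0.042 and 0.042 m and height (world z) of blue_can_centre between 0.05 and 0.064 m and angle between blue_can_centre's own z axis and vertical below 0.08 rad and linear speed of blue_can below 0.02 m/s), for 0.2 s.
At the end, for the whole second after the job is handed in: The red-lidded canister stands upright on the stage, its axis within 12 mm of the stage's centre and its code patch facing the window within 0.2 rad (11 degrees); the blue-lidded canister stands upright on the green mat, its axis within 42 mm of the mat's centre along each side; both at rest (all of step 1 and horizontal distance between red_can_centre and stage below 0.012 m and angle between the x axis of red_can_centre and the x axis of stage, either way round below 0.2 rad and x of red_can_patch in the frame of stage above 0.01 m and height (world z) of red_can_centre between 0.058 and 0.069 m and angle between red_can_centre's own z axis and vertical below 0.08 rad and linear speed of red_can below 0.02 m/s); the robot touches nothing.
It fails at once if the glass stand, heat sink, reel hub or lens cap is displaced by more than 20 mm (distance of any of glass_stand, heat_sink, reel_hub, lens_cap from where it was at the start of the episode above 0.02 m).
It fails at once if a canister is tipped by more than 0.6 rad (angle between any of red_can_centre, blue_can_centre's own z axis and vertical above 0.6 rad).
It fails at once if a canister is slammed down: over 60 N between the red-lidded one and the scanner or the blue-lidded one and the mat (contact force between red_can and scanner above 60 N or contact force between blue_can and mat above 60 N).
It also fails if it takes over 72 s, if anything falls off the work surface, if the arm or the gripper's body presses on something with over 40 N, if the wrist force passes 120 N, or if a joint passes its speed limit or range.

### The arm

A 6-joint arm with a two-finger parallel gripper is mounted at the origin on the work surface. World frame = base frame: x ahead of the robot, y to its left, z up, the work surface at z = 0. Lengths are in m, angles in degrees, forces in N, time in s.
With the tool pointing down it reaches from about 0.35 to 0.875 m from the base axis. Payload 4.2 kg.
Tool frame: the origin (TCP) lies on the centre line of the jaws, within the pads' length; the fingertips stand 25 mm ahead of it and the grasp point (between the pads) lies 6 mm ahead of it; z points along the fingers, y is the line along which they close (so a half turn about z gives the same grasp; the last joint's range is limited). The gripper opens to 87 mm and grips with 3 to 60 N. Pads are 19 mm wide; open, the fingers measure 117 mm over their backs; the gripper's body (75 mm by 190 mm) begins 51 mm behind the grasp point.
Start: joints at [79.733, 22.042, 0.453, 0, -68.411, -14.817], TCP at [0.265, 0.566, 0.248] pointing down, gripper open.
Joint ranges: [-179.83, 179.83], [-69.29, 118.12], [-61.27, 80.66], [-181.25, 117.63], [-171.15, -9.14], [-177.46, 177.46]. Speed limits (degrees/s): [159.86, 159.86, 180, 180, 180, 180].

### API

Orientations are given as a 3x3 rotation matrix whose columns are the frame's x, y, z axes.
In Python, from station import r gives the robot as it stands.
- The arm moves only by the tool move_arm, never from a script. Its argument "series" is a list of rows, each an object with "grip": the opening, from 0 (shut) to 1 (fully open); "xyz": the shift along the tool's x, y, z in mm, a list of three; "angular": the turn, a rotation vector about the tool's x, y, z in rad, a list of three. A call has 1 to 10 rows; each row is the pose to reach, as a shift and turn from the pose commanded when the call began, along the tool's axes at that moment; what a row does not reach only later rows make up. A row lasts 1/10 s, in which the tool goes at most 50 mm and 8.59 degrees, less where a joint would pass 70% of its speed; a pose out of reach is approached as far as the arm can. A call with a gripper value outside its range is refused whole. The fingers move at their own pace and stop on an object; the grip force is fixed at half the most. Time passes only in rows, so rows that repeat a pose let the fingers close. It gives the time, the measured TCP pose, the force, the opening and the grip force at its end, in the units of the state.
- r.sense(): the state, without advancing time (a new reading comes with each control period).
- r.capture(name): name is "scene" or "top"; returns a dict with "img" (384x512x3 uint8, red, green, blue), "camera_matrix" (3x3 intrinsics, pixels), "rvec" (rotation vector, rad) and "tvec" (3), from world to camera coordinates, as OpenCV has them. Camera axes: x right, y down, z forward; pixel columns grow to the right and rows downward; lengths in m; the calibration is good to about 2 mm. A picture is of the moment at which its call begins. There is no depth.
- r.finish_job(): hands the job in; it is judged then, once.
The state is a dict: "time_s": time; "joints": joint angles; "joint_velocities": joint speeds; "effort": joint torques, N m; "tcp_pos": TCP position; "ee_rot": TCP orientation; "wrist_force": force on the tool from outside, world axes, zero at the start; "moment": the same for the moment, N m; "gripper_width": opening from 0.0 (shut) to 1.0 (fully open); "gripper_force": force on a finger pad.
Only numpy, scipy, OpenCV 4.12 (cv2) and the standard library are available. Lean on these libraries where they do the work, as an engineer would, in place of code of your own. Each camera call takes 0.05 s, during which the arm holds its last target. There are 200 camera calls.

## Working session

There is one attempt and no reset: what is moved stays moved. The work goes in short steps, Python scripts to look and compute and a tool call to move; the robot and the scene stay as the last step left them, time stands still between calls to the robot, and variables do not carry over. Pictures are saved under pics/ and viewed, at most 10 in all, crops included, and the job is handed in when it is done.

Besides the shell and the picture viewer there is one more tool, called after ">>>" as name([rows], argument=value, ...), one row to a line, values as JSON. move_arm: Moves the arm, as the interface text tells. Its arguments: {"type":"object","properties":{"series":{"type":"array"}},"required":["series"]}

```bash
mkdir -p pics; ls
cat > h.py <<'E'
import numpy as np, cv2, pickle
def snap(r,name,f):
    c=r.capture(name); cv2.imwrite(f'pics/{f}.png',c['img'][:,:,::-1]); pickle.dump(c,open(f'pics/{f}.pkl','wb')); return c
def load(f): return pickle.load(open(f'pics/{f}.pkl','rb'))
def ray(c,u,v,z):
    R=cv2.Rodrigues(np.array(c['rvec'],float))[0]; t=np.array(c['tvec'],float).ravel()
    d=R.T@np.linalg.inv(c['camera_matrix'])@[u,v,1]; o=-R.T@t
    return (o+d*(z-o[2])/d[2]).round(4)
def proj(c,P):
    return cv2.projectPoints(np.array(P,float).reshape(-1,3),np.array(c['rvec'],float),np.array(c['tvec'],float),np.array(c['camera_matrix'],float),None)[0].reshape(-1,2).round(1)
E
python3 - <<'E'
from station import r
from h import *
for n in ('scene','top'):
    c=snap(r,n,n+'0')
    R=cv2.Rodrigues(np.array(c['rvec'],float))[0]; print(n,-R.T@np.array(c['tvec']).ravel(),R[2],c['camera_matrix'][0][0])
a=cv2.imread('pics/scene0.png');b=cv2.imread('pics/top0.png')
cv2.imwrite('pics/s0.png',cv2.resize(a,(800,600),interpolation=3));cv2.imwrite('pics/t0.png',cv2.resize(b,(800,600),interpolation=3))
s=r.sense();print(s['tcp_pos'],s['ee_rot'],s['gripper_width'],s['time_s'])
E
```

```text
pics
scene [ 1.07567279 -0.59336698  1.11565222] [-0.38123976  0.42586948 -0.82054338] 404.65875882232984
top [ 0.49970745 -0.06961637  1.06369872] [ 0.11441508  0.00638903 -0.99341249] 377.5501933887451
[0.26473345 0.56562173 0.24654352] [[ 9.05626445e-01 -4.24075690e-01 -7.41638693e-04]
 [-4.24076321e-01 -9.05624513e-01 -1.87515469e-03]
 [ 1.23561339e-04  2.01270108e-03 -9.99997967e-01]] 0.9981043645673865 0.1
```

View pics/s0.png

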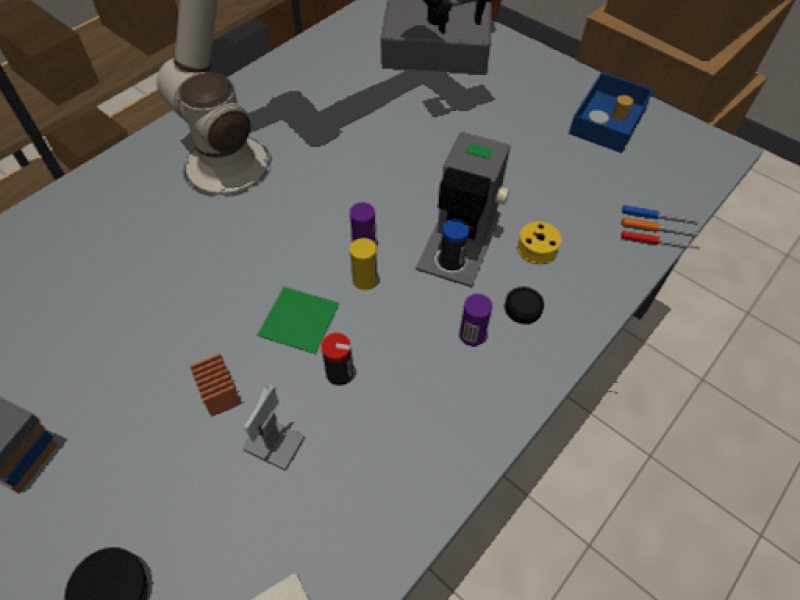

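View pics/t0.png

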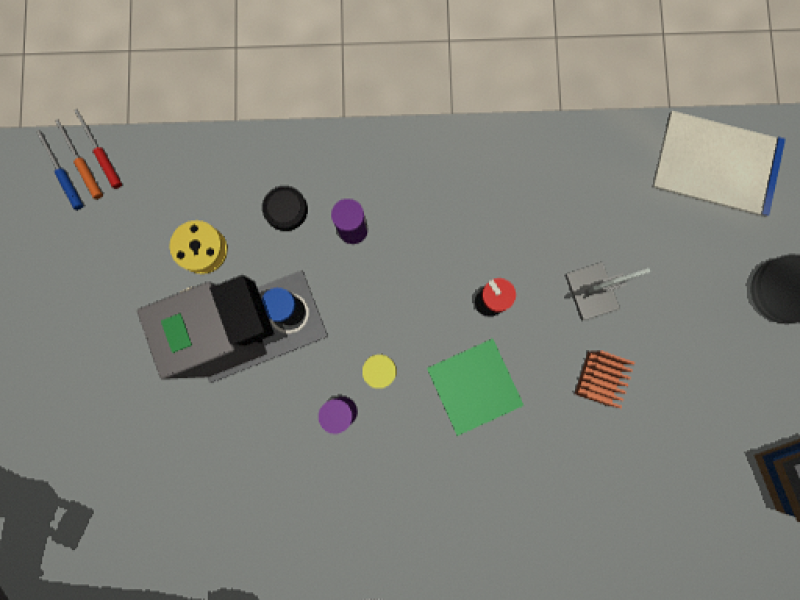

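Candidates in the top view (800x600): the blue lid at (278,304) is the canister on the stage. Its look-alikes are the purple cans at (347,215) and (335,414) and the yellow one at (379,371). The red lid is at (499,295), and only the red screwdriver handle at (108,168) is similar. I choose blue (278,304) and red (499,295) and check them in a close crop.

Run:
```python
import cv2
b=cv2.imread('pics/top0.png')
# left: scanner (x80-220,y165-250), right: red can + mat (x270-340,y170-285)
A=cv2.resize(b[165:255,80:220],None,fx=4,fy=4,interpolation=2)   # 560x360
B=cv2.resize(b[170:205,295:340],None,fx=5,fy=5,interpolation=2)    # 225x175
import numpy as np
o=np.zeros((360,800,3),np.uint8);o[:,:560]=A;o[:175,570:795]=B
a=cv2.imread('pics/scene0.png')
C=cv2.resize(a[210:248,203:230],None,fx=4.5,fy=4.5,interpolation=2);o[180:180+C.shape[0],570:570+C.shape[1]]=C
cv2.imwrite('pics/crop1.png',o)
```

```text
(no output)
```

View pics/crop1.png

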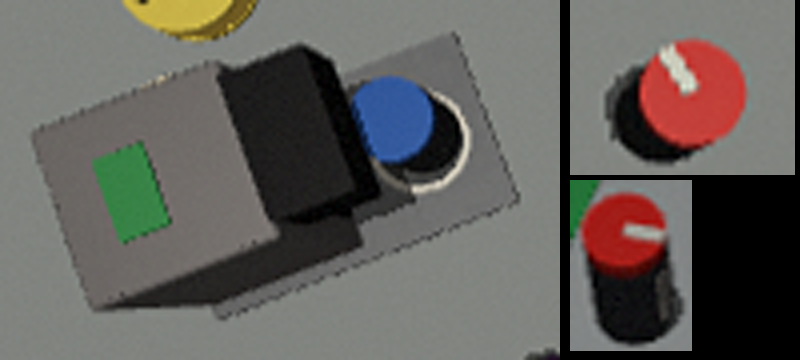

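The crop confirms the choice. The blue lid sits on the rimmed stage under the lamp. The red lid's stripe runs up-left in the top view, from crop (693,93) to (666,50). Scanner corners are at crop (455,33), (519,201) and (222,320).

```bash
cat > m.py <<'E'
from h import *
from scipy.optimize import least_squares
c=load('top0'); s=load('scene0')
n=lambda u,v:((u+.5)/4-.5+80,(v+.5)/4-.5+165)
px=np.array([n(455,33),n(519,201),n(222,320),n(215,62),n(280,235),n(32,130),n(95,310)])
L=np.array([[-.05,-.065,.008],[-.05,.065,.008],[.175,.065,.008],[.06,-.055,.215],[.06,.055,.215],[.175,-.055,.215],[.175,.055,.215]])
def W(p,L):
    a=p[2];R=np.array([[np.cos(a),-np.sin(a)],[np.sin(a),np.cos(a)]]);return np.c_[L[:,:2]@R.T+p[:2],L[:,2]]
f=lambda p:(proj(c,W(p,L))-px).ravel()
x0=ray(c,185,199,.008)
best=min((least_squares(f,[x0[0],x0[1],a],diff_step=1e-3,loss='soft_l1') for a in (0,1.6,3.1,-1.6)),key=lambda q:q.cost)
print('stage',best.x,np.rad2deg(best.x[2]),f(best.x).round(1))
m=[ray(c,u*.64,v*.64,.003) for u,v in((492,340),(522,405),(459,435),(429,368))]
print('mat',np.mean(m,0),m)
def lid(c,lo,hi,box,z):
    h=cv2.cvtColor(c['img'],cv2.COLOR_RGB2HSV);k=cv2.inRange(h,lo,hi);q=np.zeros_like(k);x0,x1,y0,y1=box;q[y0:y1,x0:x1]=k[y0:y1,x0:x1]
    ys,xs=np.nonzero(q);(cx,cy),rad=cv2.minEnclosingCircle(np.c_[xs,ys].astype(np.float32));return ray(c,cx,cy,z),(cx,cy,rad)
print('red',lid(c,(0,140,110),(12,255,255),(300,335,172,205),.11))
print('blue',lid(c,(100,120,60),(125,255,255),(165,192,180,208),.118))
p=ray(c,(666-570+.5)/5-.5+295,(50+.5)/5-.5+170,.11);q=ray(c,(691-570+.5)/5-.5+295,(90+.5)/5-.5+170,.11);print('stripe',p,q,np.rad2deg(np.arctan2(*(p-q)[1::-1])))
for nme,(u,v) in dict(hub=(195,245),cap=(284,207),purp1=(347,215),purp2=(335,414),yel=(379,371),stand=(592,290),hs=(604,378)).items(): print(nme,ray(c,u*.64,v*.64,{'hub':.042,'cap':.026,'stand':0,'hs':.07}.get(nme,.11)))
E
python3 m.py
```

```text
stage [0.60422544 0.13248393 1.91908815] 109.95565123200596 [ 0.4 -0.8  0.7 -0.1 -0.6 -0.   1.5 -1.4  1.5  0.3 -0.4  0.1 -0.5  0.5]
mat [ 0.462025 -0.196575  0.003   ] [array([ 0.5441, -0.2297,  0.003 ]), array([ 0.4278, -0.2774,  0.003 ]), array([ 0.3788, -0.164 ,  0.003 ]), array([ 0.4974, -0.1152,  0.003 ])]
red (array([ 0.6137, -0.2275,  0.11  ]), (319.0, 188.26922607421875, 10.52093505859375))
blue (array([0.6074, 0.1315, 0.118 ]), (177.3333282470703, 194.5, 10.83343505859375))
stripe [ 0.6363 -0.2153  0.11  ] [ 0.6154 -0.2271  0.11  ] 29.4487817132734
hub [0.725  0.2925 0.042 ]
cap [0.7936 0.1377 0.026 ]
purp1 [0.753  0.0165 0.11  ]
purp2 [0.4291 0.0416 0.11  ]
yel [ 0.4951 -0.0302  0.11  ]
stand [ 0.6295 -0.4153  0.    ]
hs [ 0.4729 -0.4028  0.07  ]
```

```bash
cat > g.py <<'E'
from h import *
from scipy.spatial.transform import Rotation as Ro
def pose(g,lean,th,back=0):  # grasp point g, lean azimuth deg (tool z heads there), th deg from vertical, back mm
    a,t=np.deg2rad([lean,th]); s=np.array([np.cos(a),np.sin(a),0]); Z=np.array([0,0,1.])
    z=-np.cos(t)*Z+np.sin(t)*s; y=np.cross(Z,s); x=np.cross(y,z)
    return np.array(g)-z*(.006+back/1000), np.c_[x,y,z]
def delta(cur,tgt):
    (p,R),(q,S)=cur,tgt
    return (R.T@(q-p)*1000).round(1), Ro.from_matrix(R.T@S).as_rotvec().round(3)
def now(r): s=r.sense(); return np.array(s['tcp_pos']),Ro.from_matrix(s['ee_rot']).as_matrix()
E
python3 - <<'E'
from station import r
from g import *
c=now(r)
B=[.605,.132,.085]
up=(c[0]+[0,0,.15],c[1]); print('up',delta(c,up))
pre=pose([.605,.132,.085],110,37.2,130); pre=(pre[0]+[0,0,.1],pre[1]); print('pre+100',pre[0],delta(up,pre))
E
```

```text
up (array([   0. ,    0.3, -150. ]), array([0., 0., 0.]))
pre+100 [0.63312277 0.05473332 0.29332807] (array([550.3, 306.2, 103.9]), array([ 0.256, -0.616,  0.755]))
```

>>> move_arm([
  {"grip": 1,"xyz": [0,0,-50],"angular": [0,0,0]},
  {"grip": 1,"xyz": [0,0,-100],"angular": [0,0,0]},
  {"grip": 1,"xyz": [0,0,-150],"angular": [0,0,0]},
  {"grip": 1,"xyz": [45,25,-150],"angular": [0,0,0.1]},
  {"grip": 1,"xyz": [85,45,-150],"angular": [0,0,0.2]},
  {"grip": 1,"xyz": [125,70,-150],"angular": [0,0,0.3]},
  {"grip": 1,"xyz": [165,90,-150],"angular": [0,0,0.4]},
  {"grip": 1,"xyz": [205,115,-150],"angular": [0,0,0.5]},
  {"grip": 1,"xyz": [245,135,-150],"angular": [0,0,0.6]},
  {"grip": 1,"xyz": [285,160,-150],"angular": [0,0,0.7]},
])

```text
time_s: 1.1
tcp_pos: [0.4559, 0.2988, 0.397]
ee_rot: [[0.416, -0.909, -0.001], [-0.909, -0.416, -0.0], [0.0, 0.001, -1.0]]
wrist_force: [0.1, 0.6, -0.9]
gripper_width: 1.0
gripper_force: 0.0
```

Run:
```python
from station import r
from g import *
c=now(r); print(c[0],r.sense()['joints'])
pre=pose([.605,.132,.085],110,37.2,130); q=(pre[0]+[0,0,.1],pre[1]); print(delta(c,q))
```

```text
[0.45588951 0.29880046 0.39703353] [ 5.02798918e+01  1.03269812e+01  5.18480519e+00 -1.75384419e-02
 -8.48994611e+01 -2.56820474e+01]
(array([295.7, -59.6, 103.7]), array([ 0.027, -0.649,  0.077]))
```

>>> move_arm([
  {"grip": 1,"xyz": [45,-10,0],"angular": [0,0,0]},
  {"grip": 1,"xyz": [90,-20,0],"angular": [0,0,0]},
  {"grip": 1,"xyz": [135,-30,0],"angular": [0.0,-0.1,0]},
  {"grip": 1,"xyz": [175,-40,10],"angular": [0.0,-0.2,0]},
  {"grip": 1,"xyz": [215,-45,30],"angular": [0.01,-0.3,0.02]},
  {"grip": 1,"xyz": [250,-50,50],"angular": [0.02,-0.4,0.03]},
  {"grip": 1,"xyz": [280,-55,80],"angular": [0.02,-0.5,0.05]},
  {"grip": 1,"xyz": [295,-60,104],"angular": [0.027,-0.6,0.07]},
  {"grip": 1,"xyz": [296,-60,104],"angular": [0.027,-0.649,0.077]},
  {"grip": 1,"xyz": [296,-60,104],"angular": [0.027,-0.649,0.077]},
])

```text
time_s: 2.1
tcp_pos: [0.6342, 0.0545, 0.29]
ee_rot: [[0.269, -0.94, -0.211], [-0.748, -0.342, 0.569], [-0.607, 0.005, -0.795]]
wrist_force: [-0.0, 0.3, 0.2]
gripper_width: 0.998
gripper_force: 0.0
```

Run:
```python
from station import r
from g import *
c=now(r); print(c[0],r.sense()['joints'])
for b in (130,60,0): print(b,delta(c,pose([.605,.132,.085],110,37.2,b)))
a=snap(r,'scene','s1'); cv2.imwrite('pics/s1c.png',cv2.resize(a['img'][60:220,200:400,::-1],(750,600),interpolation=2))
```

```text
[0.6342103 0.0544735 0.2899941] [  2.04793025  29.71484988  23.52674956 -35.37609442 -95.95386269
  17.92501122]
130 (array([58.1,  0.5, 77.2]), array([ 0.004,  0.002, -0.003]))
60 (array([ 58.3,   0.2, 147.2]), array([ 0.004,  0.002, -0.003]))
0 (array([ 58.5,  -0. , 207.2]), array([ 0.004,  0.002, -0.003]))
```

View pics/s1c.png

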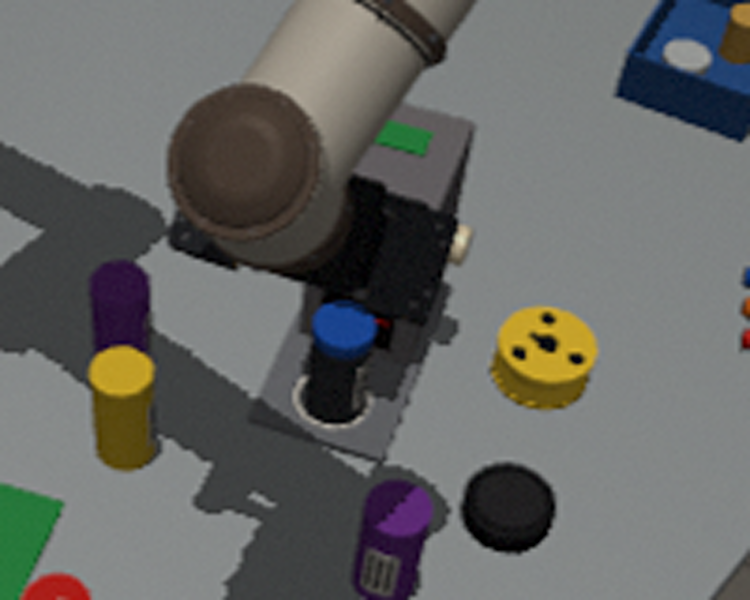

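The gripper hovers behind the stage. The blue can stands free at crop (345,330), purple and yellow are clear, and the approach can go on.

>>> move_arm([
  {"grip": 1,"xyz": [29,0,35],"angular": [0.004,0.002,-0.003]},
  {"grip": 1,"xyz": [58,0,77],"angular": [0.004,0.002,-0.003]},
  {"grip": 1,"xyz": [58,0,100],"angular": [0.004,0.002,-0.003]},
  {"grip": 1,"xyz": [58,0,125],"angular": [0.004,0.002,-0.003]},
  {"grip": 1,"xyz": [58,0,150],"angular": [0.004,0.002,-0.003]},
  {"grip": 1,"xyz": [58,0,170],"angular": [0.004,0.002,-0.003]},
  {"grip": 1,"xyz": [58,0,185],"angular": [0.004,0.002,-0.003]},
  {"grip": 1,"xyz": [58,0,198],"angular": [0.004,0.002,-0.003]},
  {"grip": 1,"xyz": [58,0,207],"angular": [0.004,0.002,-0.003]},
  {"grip": 1,"xyz": [58,0,207],"angular": [0.004,0.002,-0.003]},
])

```text
time_s: 3.15
tcp_pos: [0.6062, 0.1318, 0.0931]
ee_rot: [[0.279, -0.938, -0.205], [-0.747, -0.347, 0.567], [-0.603, -0.005, -0.798]]
wrist_force: [0.2, -0.3, 1.0]
gripper_width: 0.998
gripper_force: 0.0
```

Run:
```python
from station import r
from g import *
c=now(r); s=r.sense(); print(c[0],s['wrist_force'],s['moment']); print(delta(c,pose([.605,.132,.085],110,37.2,0)))
```

```text
[0.60621965 0.13175999 0.09311006] [ 0.20389923 -0.28956657  0.9528744 ] [-1.20592736 -0.42174738 -0.00538725]
(array([4.4, 1.1, 0.9]), array([-0.001, -0.002,  0.007]))
```

>>> move_arm([
  {"grip": 0.75,"xyz": [4,0,0],"angular": [0,0,0]},
  {"grip": 0.65,"xyz": [4,0,0],"angular": [0,0,0]},
  {"grip": 0.6,"xyz": [4,0,0],"angular": [0,0,0]},
  {"grip": 0.5,"xyz": [4,0,0],"angular": [0,0,0]},
  {"grip": 0.4,"xyz": [4,0,0],"angular": [0,0,0]},
  {"grip": 0.2,"xyz": [4,0,0],"angular": [0,0,0]},
  {"grip": 0.2,"xyz": [4,0,0],"angular": [0,0,0]},
  {"grip": 0.2,"xyz": [4,0,0],"angular": [0,0,0]},
])

```text
time_s: 3.95
tcp_pos: [0.6088, 0.1281, 0.0917]
ee_rot: [[0.28, -0.939, -0.202], [-0.747, -0.345, 0.568], [-0.603, -0.008, -0.798]]
wrist_force: [3.4, -0.4, 2.4]
gripper_width: 0.615
gripper_force: 29.9
```

Run:
```python
from station import r
from g import *
c=now(r); s=r.sense(); print(c[0],s['wrist_force'],s['gripper_width'],s['gripper_force'])
p,R=c
sx=np.array([-.342,.94,0])
for n,d in dict(up=[0,0,.012],back=[.0171,-.047,.012],back2=[.0205,-.0564,.03],hi=[.0205,-.0564,.15]).items(): print(n,(R.T@d*1000).round(0))
```

```text
[0.60875591 0.12810056 0.09165332] [ 3.39410102 -0.36168797  2.3670624 ] 0.6149361055915369 29.92024158127606
up [ -7.  -0. -10.]
back [ 33.   0. -40.]
back2 [ 30.  -0. -60.]
hi [ -42.   -1. -156.]
```

>>> move_arm([
  {"grip": 0.2,"xyz": [-3,0,-4],"angular": [0,0,0]},
  {"grip": 0.2,"xyz": [-7,0,-10],"angular": [0,0,0]},
  {"grip": 0.2,"xyz": [3,0,-17],"angular": [0,0,0]},
  {"grip": 0.2,"xyz": [18,0,-28],"angular": [0,0,0]},
  {"grip": 0.2,"xyz": [33,0,-40],"angular": [0,0,0]},
  {"grip": 0.2,"xyz": [30,0,-60],"angular": [0,0,0]},
  {"grip": 0.2,"xyz": [10,0,-90],"angular": [0,0,0]},
  {"grip": 0.2,"xyz": [-15,0,-120],"angular": [0,0,0]},
  {"grip": 0.2,"xyz": [-42,0,-156],"angular": [0,0,0]},
  {"grip": 0.2,"xyz": [-42,0,-156],"angular": [0,0,0]},
])

```text
time_s: 4.95
tcp_pos: [0.6313, 0.0682, 0.2486]
ee_rot: [[0.287, -0.939, -0.191], [-0.749, -0.344, 0.567], [-0.598, -0.02, -0.802]]
wrist_force: [0.5, 0.7, -2.1]
gripper_width: 0.612
gripper_force: 29.9
```

Run:
```python
from station import r
from g import *
c=now(r); s=r.sense(); print(c[0],s['wrist_force'],s['gripper_width'],s['gripper_force'])
snap(r,'scene','s2')
h=np.array([0,0,.15]); q=pose([.450,-.188,.084],70,37.2,0)
print('over',delta(c,(q[0]+h,q[1])))
```

```text
[0.63126145 0.06824895 0.2485946 ] [ 0.51622221  0.72176085 -2.14734066] 0.6124187490386911 29.940942521207035
over (array([ 147.8,  260.9, -104.3]), array([ 0.406, -0.001,  0.571]))
```

>>> move_arm([
  {"grip": 0.2,"xyz": [8,13,-5],"angular": [0.02,0,0.029]},
  {"grip": 0.2,"xyz": [22,39,-16],"angular": [0.061,0,0.086]},
  {"grip": 0.2,"xyz": [40,70,-28],"angular": [0.11,0,0.154]},
  {"grip": 0.2,"xyz": [59,104,-42],"angular": [0.162,0,0.228]},
  {"grip": 0.2,"xyz": [78,138,-55],"angular": [0.215,0,0.303]},
  {"grip": 0.2,"xyz": [98,172,-69],"angular": [0.268,0,0.377]},
  {"grip": 0.2,"xyz": [118,209,-83],"angular": [0.325,0,0.457]},
  {"grip": 0.2,"xyz": [135,240,-96],"angular": [0.373,0,0.525]},
  {"grip": 0.2,"xyz": [148,261,-104],"angular": [0.406,0,0.571]},
  {"grip": 0.2,"xyz": [148,261,-104],"angular": [0.406,0,0.571]},
])

```text
time_s: 6.0
tcp_pos: [0.4425, -0.1919, 0.2315]
ee_rot: [[-0.288, -0.938, 0.194], [-0.747, 0.346, 0.568], [-0.6, 0.019, -0.8]]
wrist_force: [0.1, -0.2, -4.4]
gripper_width: 0.612
gripper_force: 30.0
```

Run:
```python
from station import r
from g import *
c=now(r); s=r.sense(); print(c[0],s['wrist_force'],s['gripper_width'],s['joints'])
q=pose([.450,-.188,.084],70,37.2,0)
for z in (.06,.02,.005,0,-.003): print(z,delta(c,(q[0]+[0,0,z],q[1])))
a=snap(r,'scene','s3'); cv2.imwrite('pics/s3c.png',cv2.resize(a['img'][120:312,100:356,::-1],(800,600),interpolation=2))
```

```text
[ 0.44248068 -0.19187311  0.23145033] [ 0.09383489 -0.23109928 -4.40984574] 0.6120978107239063 [-28.15029774  15.73264709  -6.26777748 -37.28581156 -77.90112498
  18.86995462]
0.06 (array([47.4, -7.3, 67.6]), array([ 0.012, -0.006, -0.015]))
0.02 (array([71.4, -8. , 99.6]), array([ 0.012, -0.006, -0.015]))
0.005 (array([ 80.4,  -8.3, 111.6]), array([ 0.012, -0.006, -0.015]))
0 (array([ 83.4,  -8.4, 115.6]), array([ 0.012, -0.006, -0.015]))
-0.003 (array([ 85.2,  -8.4, 118. ]), array([ 0.012, -0.006, -0.015]))
```

View pics/s3c.png

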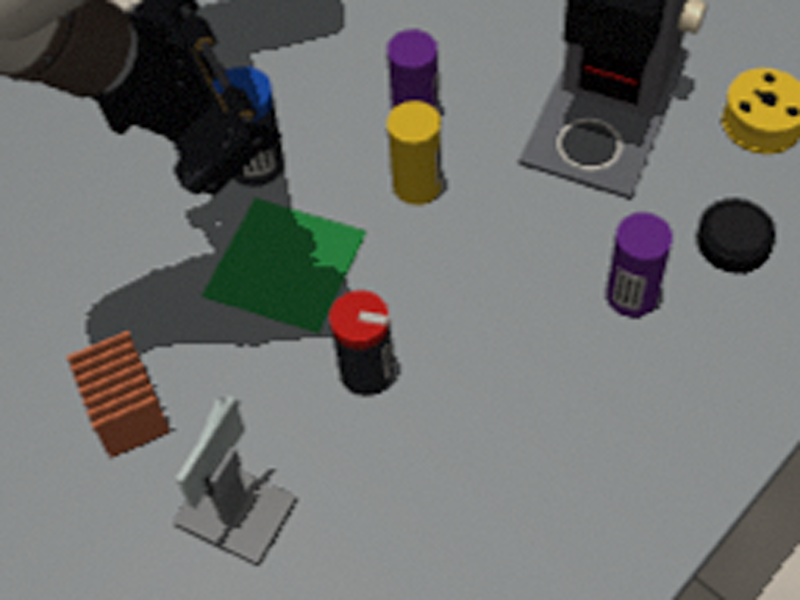

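The blue can hangs upright over the mat. The empty stage rim shows at crop (590,143) and the red can is untouched at (362,340).

>>> move_arm([
  {"grip": 0.2,"xyz": [16,-3,25],"angular": [0.004,-0.002,-0.005]},
  {"grip": 0.2,"xyz": [32,-6,46],"angular": [0.012,-0.006,-0.015]},
  {"grip": 0.2,"xyz": [47,-7,67],"angular": [0.012,-0.006,-0.015]},
  {"grip": 0.2,"xyz": [60,-8,84],"angular": [0.012,-0.006,-0.015]},
  {"grip": 0.2,"xyz": [69,-8,97],"angular": [0.012,-0.006,-0.015]},
  {"grip": 0.2,"xyz": [74,-8,104],"angular": [0.012,-0.006,-0.015]},
  {"grip": 0.2,"xyz": [77,-8,107],"angular": [0.012,-0.006,-0.015]},
  {"grip": 0.2,"xyz": [79,-8,109],"angular": [0.012,-0.006,-0.015]},
  {"grip": 0.2,"xyz": [79,-8,109],"angular": [0.012,-0.006,-0.015]},
])

```text
time_s: 6.95
tcp_pos: [0.4524, -0.1891, 0.0988]
ee_rot: [[-0.264, -0.942, 0.207], [-0.751, 0.336, 0.569], [-0.605, -0.005, -0.796]]
wrist_force: [0.1, 0.5, -4.5]
gripper_width: 0.616
gripper_force: 30.0
```

Run:
```python
from station import r
from g import *
c=now(r); s=r.sense(); print(c,s['wrist_force'])
print((c[1].T@[0,0,-10]).round(1))
```

```text
(array([ 0.45235431, -0.1890763 ,  0.09877077]), array([[-0.2644303 , -0.94184311,  0.20738412],
       [-0.75077803,  0.33601086,  0.56870823],
       [-0.60531724, -0.00531575, -0.79596657]])) [ 0.07336625  0.47874293 -4.45714218]
[6.1 0.1 8. ]
```

>>> move_arm([
  {"grip": 0.2,"xyz": [1.8,0,2.4],"angular": [0,0,0]},
  {"grip": 0.2,"xyz": [3.6,0,4.8],"angular": [0,0,0]},
  {"grip": 0.2,"xyz": [4.8,0,6.4],"angular": [0,0,0]},
  {"grip": 0.2,"xyz": [5.5,0,7.2],"angular": [0,0,0]},
  {"grip": 0.2,"xyz": [6.1,0,8],"angular": [0,0,0]},
  {"grip": 0.2,"xyz": [6.6,0,8.6],"angular": [0,0,0]},
  {"grip": 0.2,"xyz": [6.6,0,8.6],"angular": [0,0,0]},
])

```text
time_s: 7.65
tcp_pos: [0.4521, -0.1889, 0.0875]
ee_rot: [[-0.265, -0.942, 0.207], [-0.75, 0.336, 0.569], [-0.606, -0.004, -0.796]]
wrist_force: [0.0, 0.6, -3.4]
gripper_width: 0.611
gripper_force: 30.0
```

Nearly touching, so I lower it 0.5 mm per row.

>>> move_arm([
  {"grip": 0.2,"xyz": [0.3,0,0.4],"angular": [0,0,0]},
  {"grip": 0.2,"xyz": [0.6,0,0.8],"angular": [0,0,0]},
  {"grip": 0.2,"xyz": [0.9,0,1.2],"angular": [0,0,0]},
  {"grip": 0.2,"xyz": [0.9,0,1.2],"angular": [0,0,0]},
])

```text
time_s: 8.05
tcp_pos: [0.4522, -0.1889, 0.0865]
ee_rot: [[-0.265, -0.942, 0.207], [-0.75, 0.336, 0.569], [-0.606, -0.005, -0.796]]
wrist_force: [-0.8, -0.6, 0.8]
gripper_width: 0.611
gripper_force: 30.0
```

Contact: the wrist load has shifted by about 5 N. I open gently and back out along the tool axis.

>>> move_arm([
  {"grip": 0.62,"xyz": [0,0,0],"angular": [0,0,0]},
  {"grip": 0.66,"xyz": [0,0,0],"angular": [0,0,0]},
  {"grip": 0.75,"xyz": [0,0,0],"angular": [0,0,0]},
  {"grip": 1,"xyz": [0,0,0],"angular": [0,0,0]},
  {"grip": 1,"xyz": [0,0,0],"angular": [0,0,0]},
  {"grip": 1,"xyz": [0,0,-15],"angular": [0,0,0]},
  {"grip": 1,"xyz": [0,0,-40],"angular": [0,0,0]},
  {"grip": 1,"xyz": [0,0,-80],"angular": [0,0,0]},
  {"grip": 1,"xyz": [0,0,-130],"angular": [0,0,0]},
  {"grip": 1,"xyz": [-40,0,-180],"angular": [0,0,0]},
])

```text
time_s: 9.05
tcp_pos: [0.4237, -0.2646, 0.2402]
ee_rot: [[-0.27, -0.941, 0.206], [-0.75, 0.339, 0.568], [-0.604, -0.001, -0.797]]
wrist_force: [1.5, -0.8, -0.2]
gripper_width: 0.999
gripper_force: 0.0
```

Run:
```python
from station import r
from g import *
c=now(r); s=r.sense(); print(c[0],s['wrist_force'])
a=snap(r,'scene','s4'); b=snap(r,'top','t4')
o=np.zeros((600,800,3),np.uint8)
C=cv2.resize(a['img'][195:265,150:250,::-1],None,fx=4,fy=4,interpolation=2); o[:280,:400]=C
D=cv2.resize(a['img'][130:200,255:355,::-1],None,fx=4,fy=4,interpolation=2); o[:280,400:]=D
E=cv2.resize(b['img'][170:250,160:360,::-1],None,fx=4,fy=4,interpolation=2); o[280:600,:800]=E
cv2.imwrite('pics/c4.png',o)
print('stage proj scene',proj(a,[.6042,.1325,.008]),'top',proj(b,[.6042,.1325,.008]),'mat',proj(a,[.462,-.197,.003]),'redlid',proj(a,[.6137,-.2275,.11]))
```

```text
[ 0.42366988 -0.26456698  0.24024807] [ 1.45309385 -0.75843336 -0.16047348]
stage proj scene [[287.4 165.9]] top [[185.3 199.8]] mat [[189.6 203.4]] redlid [[213.8 220. ]]
```

View pics/c4.png

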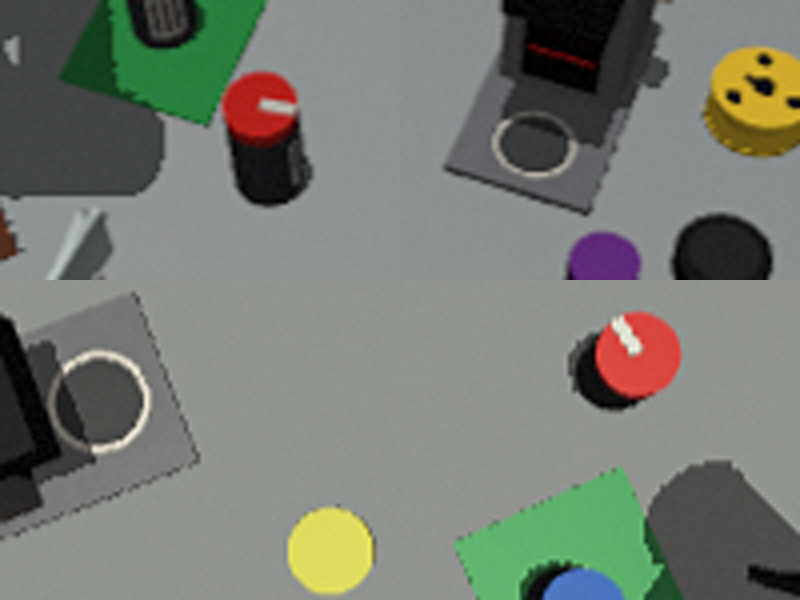

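The blue can stands upright on the mat. The stage rim is centred at scene (288.6,165.9) and top (184.9,200.1). The red stripe runs from centre to (296,107) in the scene crop and (617,320) in the top crop.

Run:
```python
from m import lid
from g import *
a=load('s4'); b=load('t4')
print('stage',ray(a,288.6,165.9,.008),ray(b,184.9,200.1,.008))
for n,c,box in(('s',a,(200,230,208,235)),('t',b,(300,335,172,205))):
    x0,x1,y0,y1=box
    h=cv2.cvtColor(c['img'],cv2.COLOR_RGB2HSV)
    red=cv2.inRange(h,(0,140,110),(12,255,255))|cv2.inRange(h,(170,140,110),(180,255,255))
    m=np.zeros_like(red);m[y0:y1,x0:x1]=red[y0:y1,x0:x1]
    P=np.array([ray(c,x,y,.11) for y,x in zip(*np.nonzero(m))])[:,:2].astype(np.float32)
    hull=cv2.convexHull(np.array([[x,y] for y,x in zip(*np.nonzero(m))]))
    (cx,cy),R=cv2.minEnclosingCircle(P)
    full=np.zeros_like(m);cv2.fillConvexPoly(full,hull,255)
    w=(c['img'].min(2)>130)&(full>0)
    ys,xs=np.nonzero(w);v=(c['img'].min(2)[w]-100.)
    Q=np.array([ray(c,x,y,.11) for x,y in zip(xs,ys)])
    cen=np.array([cx,cy]) 
    d=np.average(Q[:,:2],axis=0,weights=v)-cen
    print(n,cen,R,'stripe',d,np.rad2deg(np.arctan2(d[1],d[0])),len(xs))
print('blue top',lid(b,(100,120,60),(125,255,255),(285,325,230,275),.113))
```

```text
stage [0.60422544 0.13248393 1.91908815] 109.95565123200596 [ 0.4 -0.8  0.7 -0.1 -0.6 -0.   1.5 -1.4  1.5  0.3 -0.4  0.1 -0.5  0.5]
mat [ 0.462025 -0.196575  0.003   ] [array([ 0.5441, -0.2297,  0.003 ]), array([ 0.4278, -0.2774,  0.003 ]), array([ 0.3788, -0.164 ,  0.003 ]), array([ 0.4974, -0.1152,  0.003 ])]
red (array([ 0.6137, -0.2275,  0.11  ]), (319.0, 188.26922607421875, 10.52093505859375))
blue (array([0.6074, 0.1315, 0.118 ]), (177.3333282470703, 194.5, 10.83343505859375))
stripe [ 0.6363 -0.2153  0.11  ] [ 0.6154 -0.2271  0.11  ] 29.4487817132734
hub [0.725  0.2925 0.042 ]
cap [0.7936 0.1377 0.026 ]
purp1 [0.753  0.0165 0.11  ]
purp2 [0.4291 0.0416 0.11  ]
yel [ 0.4951 -0.0302  0.11  ]
stand [ 0.6295 -0.4153  0.    ]
hs [ 0.4729 -0.4028  0.07  ]
stage [0.6073 0.1352 0.008 ] [0.6034 0.1336 0.008 ]
s [ 0.61703753 -0.22778437] 0.026921305805444717 stripe [0.0099612  0.00736008] 36.45975438831774 21
t [ 0.61370474 -0.22743474] 0.02705739066004753 stripe [0.01243145 0.00665944] 28.177624839606167 35
blue top (array([ 0.4539, -0.1856,  0.113 ]), (305.3709716796875, 252.3709716796875, 11.15376091003418))
```

Run:
```python
from station import r
from g import *
c=now(r)
u=(c[0]+[0,0,.08],c[1]); print('up',delta(c,u))
q=pose([.614,-.2275,.077],30.5,37.2,130); q=(q[0]+[0,0,.05],q[1]); print(q[0],delta(c,q))
```

```text
up (array([-48. ,  -1.5, -64. ]), array([0., 0., 0.]))
[ 0.54315213 -0.26923259  0.23532807] (array([ -19.9, -110.5,   32.5]), array([0.404, 0.001, 0.566]))
```

>>> move_arm([
  {"grip": 1,"xyz": [-24,0,-32],"angular": [0,0,0]},
  {"grip": 1,"xyz": [-48,-2,-64],"angular": [0,0,0]},
  {"grip": 1,"xyz": [-45,-20,-50],"angular": [0.08,0,0.112]},
  {"grip": 1,"xyz": [-40,-45,-30],"angular": [0.16,0,0.225]},
  {"grip": 1,"xyz": [-35,-70,-10],"angular": [0.24,0,0.337]},
  {"grip": 1,"xyz": [-28,-95,10],"angular": [0.32,0,0.45]},
  {"grip": 1,"xyz": [-20,-110,25],"angular": [0.404,0,0.566]},
  {"grip": 1,"xyz": [-20,-110,32],"angular": [0.404,0,0.566]},
  {"grip": 1,"xyz": [-20,-110,32],"angular": [0.404,0,0.566]},
])

```text
time_s: 10.05
tcp_pos: [0.5403, -0.2647, 0.2264]
ee_rot: [[-0.692, -0.511, 0.51], [-0.4, 0.859, 0.319], [-0.601, 0.017, -0.799]]
wrist_force: [-0.4, -0.4, 0.2]
gripper_width: 1.0
gripper_force: 0.0
```

Run:
```python
from station import r
from g import *
c=now(r); print(c[0],r.sense()['joints'])
for b in (130,60,0): print(b,delta(c,pose([.614,-.2275,.077],30.5,37.2,b)))
a=snap(r,'scene','s5')
```

```text
[ 0.54031469 -0.2646841   0.22643312] [-28.39449812  16.78562801  -4.85067378 -39.56989698 -55.22925647
 -11.75059796]
130 (array([24.6, -6.1, 32.8]), array([ 0.016, -0.004, -0.007]))
60 (array([ 24.3,  -7.2, 102.8]), array([ 0.016, -0.004, -0.007]))
0 (array([ 24. ,  -8.2, 162.8]), array([ 0.016, -0.004, -0.007]))
```

>>> move_arm([
  {"grip": 1,"xyz": [13,-3,17],"angular": [0.016,-0.004,-0.007]},
  {"grip": 1,"xyz": [24,-6,33],"angular": [0.016,-0.004,-0.007]},
  {"grip": 1,"xyz": [24,-6,60],"angular": [0.016,-0.004,-0.007]},
  {"grip": 1,"xyz": [24,-7,85],"angular": [0.016,-0.004,-0.007]},
  {"grip": 1,"xyz": [24,-7,108],"angular": [0.016,-0.004,-0.007]},
  {"grip": 1,"xyz": [24,-8,128],"angular": [0.016,-0.004,-0.007]},
  {"grip": 1,"xyz": [24,-8,145],"angular": [0.016,-0.004,-0.007]},
  {"grip": 1,"xyz": [24,-8,156],"angular": [0.016,-0.004,-0.007]},
  {"grip": 1,"xyz": [24,-8,163],"angular": [0.016,-0.004,-0.007]},
  {"grip": 1,"xyz": [24,-8,163],"angular": [0.016,-0.004,-0.007]},
])

```text
time_s: 11.1
tcp_pos: [0.6119, -0.2299, 0.0813]
ee_rot: [[-0.687, -0.505, 0.522], [-0.402, 0.863, 0.305], [-0.605, -0.0, -0.796]]
wrist_force: [-0.4, 0.5, -0.1]
gripper_width: 1.0
gripper_force: 0.0
```

Run:
```python
from station import r
from g import *
c=now(r); s=r.sense(); print(c[0],s['wrist_force']); print(delta(c,pose([.614,-.2275,.077],30.5,37.2,0)))
```

```text
[ 0.6119451  -0.22992932  0.08133909] [-0.35073759  0.54132702 -0.13818443]
(array([ 0.2,  1. , -0.7]), array([-0.002,  0.   , -0.002]))
```

>>> move_arm([
  {"grip": 0.75,"xyz": [0,1,0],"angular": [0,0,0]},
  {"grip": 0.65,"xyz": [0,1,0],"angular": [0,0,0]},
  {"grip": 0.6,"xyz": [0,1,0],"angular": [0,0,0]},
  {"grip": 0.5,"xyz": [0,1,0],"angular": [0,0,0]},
  {"grip": 0.4,"xyz": [0,1,0],"angular": [0,0,0]},
  {"grip": 0.2,"xyz": [0,1,0],"angular": [0,0,0]},
  {"grip": 0.2,"xyz": [0,1,0],"angular": [0,0,0]},
])

```text
time_s: 11.8
tcp_pos: [0.6116, -0.2297, 0.0823]
ee_rot: [[-0.687, -0.504, 0.524], [-0.402, 0.864, 0.304], [-0.606, -0.002, -0.796]]
wrist_force: [-0.2, -0.9, 1.9]
gripper_width: 0.616
gripper_force: 30.0
```

Run:
```python
from station import r
from g import *
c=now(r); s=r.sense(); print(c[0],s['wrist_force'],s['gripper_width'],s['gripper_force'])
print((c[1].T@[0,0,10]).round(1))
a,b=np.deg2rad(110),0
S=np.array([.604,.133,.085]); sx=np.array([np.cos(a),np.sin(a),0])
# pre-place: 70 mm back from stage, 115 mm up
q=pose(S-.07*sx+[0,0,.12],110,37.2,0); print('pre',q[0],delta(c,q))
u=(c[0]+[0,0,.13],c[1]); print('up',delta(c,u))
```

```text
[ 0.61162264 -0.22971458  0.08230646] [-0.16171647 -0.91084183  1.87401421] 0.6156399773695427 29.990549425183417
[-6.1 -0.  -8. ]
pre [0.62918212 0.06381269 0.20977918] (array([-207.3,  244.4,   -3. ]), array([-0.843, -0.   , -1.107]))
up (array([ -78.7,   -0.2, -103.5]), array([0., 0., 0.]))
```

>>> move_arm([
  {"grip": 0.2,"xyz": [-3,0,-4],"angular": [0,0,0]},
  {"grip": 0.2,"xyz": [-11,0,-15],"angular": [0,0,0]},
  {"grip": 0.2,"xyz": [-24,0,-32],"angular": [0,0,0]},
  {"grip": 0.2,"xyz": [-42,0,-55],"angular": [0,0,0]},
  {"grip": 0.2,"xyz": [-60,0,-79],"angular": [0,0,0]},
  {"grip": 0.2,"xyz": [-75,0,-98],"angular": [0,0,0]},
  {"grip": 0.2,"xyz": [-85,0,-112],"angular": [0,0,0]},
  {"grip": 0.2,"xyz": [-85,0,-112],"angular": [0,0,0]},
])

```text
time_s: 12.6
tcp_pos: [0.6119, -0.2295, 0.226]
ee_rot: [[-0.684, -0.505, 0.527], [-0.404, 0.863, 0.303], [-0.607, -0.005, -0.794]]
wrist_force: [-0.2, 0.9, -4.4]
gripper_width: 0.612
gripper_force: 30.0
```

Run:
```python
from station import r
from g import *
c=now(r); s=r.sense(); print(c[0],s['wrist_force'],s['gripper_width'],s['joints'])
a=np.deg2rad(110);sx=np.array([np.cos(a),np.sin(a),0])
for f,L in((.5,70),(1,110)):
  g=np.array([.604,.133,.085])-.07*sx+[0,0,.12]; c0=c[0]+c[1][:,2]*.006
  q=pose(np.r_[(c0+(g-c0)*f)[:2],.215],L,37.2,0); print(f,delta(c,q))
```

```text
[ 0.61187138 -0.22950131  0.2259906 ] [-0.20642387  0.94015582 -4.38700899] 0.6117375040315075 [-21.20108433  19.44510628  -1.64636491 -38.06687947 -50.0911336
 -18.22760296]
0.5 (array([-60.9, 121.7,  53.5]), array([-0.424,  0.002, -0.547]))
1 (array([-126.6,  244.4,  102.9]), array([-8.460e-01, -1.000e-03, -1.103e+00]))
```

>>> move_arm([
  {"grip": 0.2,"xyz": [-6,12,5],"angular": [-0.042,0,-0.055]},
  {"grip": 0.2,"xyz": [-12,24,10],"angular": [-0.085,0,-0.11]},
  {"grip": 0.2,"xyz": [-18,36,16],"angular": [-0.127,0,-0.164]},
  {"grip": 0.2,"xyz": [-24,48,21],"angular": [-0.17,0,-0.22]},
  {"grip": 0.2,"xyz": [-30,60,27],"angular": [-0.212,0,-0.274]},
  {"grip": 0.2,"xyz": [-36,72,32],"angular": [-0.254,0,-0.33]},
  {"grip": 0.2,"xyz": [-43,85,37],"angular": [-0.297,0,-0.385]},
  {"grip": 0.2,"xyz": [-49,98,43],"angular": [-0.34,0,-0.44]},
  {"grip": 0.2,"xyz": [-55,110,48],"angular": [-0.382,0,-0.495]},
  {"grip": 0.2,"xyz": [-61,122,53],"angular": [-0.424,0,-0.547]},
])

```text
time_s: 13.6
tcp_pos: [0.6186, -0.0827, 0.215]
ee_rot: [[-0.276, -0.94, 0.2], [-0.746, 0.341, 0.572], [-0.606, 0.009, -0.795]]
wrist_force: [-0.7, -0.0, -3.8]
gripper_width: 0.612
gripper_force: 30.0
```

Run:
```python
from station import r
from g import *
c=now(r); s=r.sense(); print(c[0],s['wrist_force'],s['gripper_width'],s['joints'])
a=np.deg2rad(110);sx=np.array([np.cos(a),np.sin(a),0])
g=np.array([.604,.133,.085])-.07*sx
print(delta(c,pose(np.r_[g[:2],.215],110,37.2,0)))
```

```text
[ 0.61855638 -0.08266141  0.21498776] [-0.70277009 -0.0210501  -3.79162189] 0.6117229693462112 [-11.85904699  24.65788378   5.43600558 -39.66249734 -70.3982212
   5.43217478]
(array([-115.1,   40. ,   82.2]), array([-0.415,  0.005, -0.56 ]))
```

>>> move_arm([
  {"grip": 0.2,"xyz": [-11,4,8],"angular": [-0.042,0,-0.056]},
  {"grip": 0.2,"xyz": [-23,8,16],"angular": [-0.083,0,-0.112]},
  {"grip": 0.2,"xyz": [-35,12,25],"angular": [-0.125,0,-0.168]},
  {"grip": 0.2,"xyz": [-46,16,33],"angular": [-0.166,0,-0.224]},
  {"grip": 0.2,"xyz": [-58,20,41],"angular": [-0.208,0,-0.28]},
  {"grip": 0.2,"xyz": [-72,25,51],"angular": [-0.26,0,-0.35]},
  {"grip": 0.2,"xyz": [-88,31,63],"angular": [-0.318,0,-0.43]},
  {"grip": 0.2,"xyz": [-103,36,74],"angular": [-0.372,0,-0.5]},
  {"grip": 0.2,"xyz": [-115,40,82],"angular": [-0.415,0.005,-0.56]},
  {"grip": 0.2,"xyz": [-115,40,82],"angular": [-0.415,0.005,-0.56]},
])

```text
time_s: 14.6
tcp_pos: [0.6303, 0.0657, 0.2194]
ee_rot: [[0.274, -0.939, -0.207], [-0.748, -0.343, 0.568], [-0.605, -0.001, -0.797]]
wrist_force: [0.0, -0.9, -3.5]
gripper_width: 0.615
gripper_force: 30.0
```

Run:
```python
from station import r
from g import *
c=now(r); s=r.sense(); print(c[0],s['wrist_force'],s['gripper_width'],s['gripper_force'])
a=np.deg2rad(110);sx=np.array([np.cos(a),np.sin(a),0])
S=np.array([.604,.133,0])
# TCP z on the stage .0903 -> grasp z .0855
for n,b,z in(('low',.07,.0975),('mid',.03,.0975),('in',0,.0975),('down',0,.0885)): print(n,delta(c,pose(S-b*sx+[0,0,z],110,37.2,0)))
a=snap(r,'scene','s6');b=snap(r,'top','t6')
o=np.zeros((560,800,3),np.uint8)
o[:,:400]=cv2.resize(a['img'][90:230,240:340,::-1],None,fx=4,fy=4,interpolation=2)
o[:400,400:]=cv2.resize(b['img'][150:250,150:250,::-1],None,fx=4,fy=4,interpolation=2)
cv2.imwrite('pics/c6.png',o)
```

```text
[0.6303323  0.06574813 0.21943686] [ 0.03161751 -0.94421673 -3.54815278] 0.6150210070056463 29.994498646992724
low (array([72. ,  1.9, 92.5]), array([-0.   , -0.   ,  0.001]))
mid (array([ 40.1,   1.8, 116.6]), array([-0.   , -0.   ,  0.001]))
in (array([ 16.2,   1.8, 134.8]), array([-0.   , -0.   ,  0.001]))
down (array([ 21.6,   1.8, 142. ]), array([-0.   , -0.   ,  0.001]))
```

View pics/c6.png

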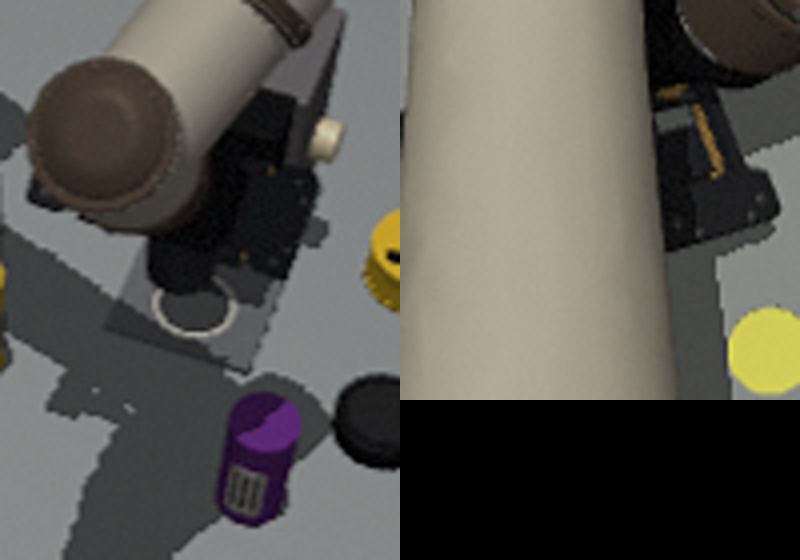

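The can is held above the stage's open side. The rim is at left crop (195,305), and there is nothing in the way. I lower it, then slide it in under the lamp.

>>> move_arm([
  {"grip": 0.2,"xyz": [15,0,20],"angular": [0,0,0]},
  {"grip": 0.2,"xyz": [33,1,43],"angular": [0,0,0]},
  {"grip": 0.2,"xyz": [50,2,64],"angular": [0,0,0]},
  {"grip": 0.2,"xyz": [64,2,82],"angular": [0,0,0]},
  {"grip": 0.2,"xyz": [71,2,91],"angular": [0,0,0]},
  {"grip": 0.2,"xyz": [72,2,92],"angular": [0,0,0]},
  {"grip": 0.2,"xyz": [72,2,92],"angular": [0,0,0]},
])

```text
time_s: 15.4
tcp_pos: [0.6297, 0.06, 0.1056]
ee_rot: [[0.273, -0.941, -0.202], [-0.75, -0.339, 0.568], [-0.603, -0.004, -0.798]]
wrist_force: [1.0, 0.2, -3.3]
gripper_width: 0.609
gripper_force: 30.0
```

Run:
```python
from station import r
from g import *
c=now(r); s=r.sense(); print(c[0],s['wrist_force'])
a=np.deg2rad(110);sx=np.array([np.cos(a),np.sin(a),0])
S=np.array([.604,.133,0])
for n,b,z in(('mid',.03,.0975),('in',0,.0975),('down',0,.0885)): print(n,delta(c,pose(S-b*sx+[0,0,z],110,37.2,0)))
```

```text
[0.62967051 0.06004436 0.10558883] [ 1.00109338  0.18001221 -3.34601727]
mid (array([-32.9,  -0.7,  29. ]), array([-0.005, -0.003,  0.   ]))
in (array([-56.8,  -0.6,  47.1]), array([-0.005, -0.003,  0.   ]))
down (array([-51.4,  -0.6,  54.2]), array([-0.005, -0.003,  0.   ]))
```

>>> move_arm([
  {"grip": 0.2,"xyz": [-6,0,6],"angular": [-0.005,-0.003,0]},
  {"grip": 0.2,"xyz": [-14,0,13],"angular": [-0.005,-0.003,0]},
  {"grip": 0.2,"xyz": [-23,0,21],"angular": [-0.005,-0.003,0]},
  {"grip": 0.2,"xyz": [-33,-0.6,29],"angular": [-0.005,-0.003,0]},
  {"grip": 0.2,"xyz": [-42,-0.6,36],"angular": [-0.005,-0.003,0]},
  {"grip": 0.2,"xyz": [-50,-0.6,42],"angular": [-0.005,-0.003,0]},
  {"grip": 0.2,"xyz": [-55,-0.6,46],"angular": [-0.005,-0.003,0]},
  {"grip": 0.2,"xyz": [-57,-0.6,47],"angular": [-0.005,-0.003,0]},
  {"grip": 0.2,"xyz": [-57,-0.6,47],"angular": [-0.005,-0.003,0]},
])

```text
time_s: 16.3
tcp_pos: [0.6047, 0.1305, 0.1021]
ee_rot: [[0.273, -0.939, -0.208], [-0.748, -0.343, 0.568], [-0.605, 0.001, -0.796]]
wrist_force: [0.6, 0.1, -3.6]
gripper_width: 0.617
gripper_force: 30.0
```

Run:
```python
from station import r
from g import *
c=now(r); s=r.sense(); print(c[0],s['wrist_force'])
for z in(.0975,.0885,.0855): print(z,delta(c,pose([.604,.133,z],110,37.2,0)))
b=snap(r,'scene','s7')
cv2.imwrite('pics/c7.png',cv2.resize(b['img'][110:190,250:350,::-1],(750,600),interpolation=2))
```

```text
[0.60469845 0.13046957 0.10208413] [ 0.63987041  0.13558564 -3.60531429]
0.0975 (array([ 0.7, -0.2, -0.8]), array([0.001, 0.001, 0.001]))
0.0885 (array([ 6.1, -0.2,  6.4]), array([0.001, 0.001, 0.001]))
0.0855 (array([ 7.9, -0.2,  8.8]), array([0.001, 0.001, 0.001]))
```

View pics/c7.png

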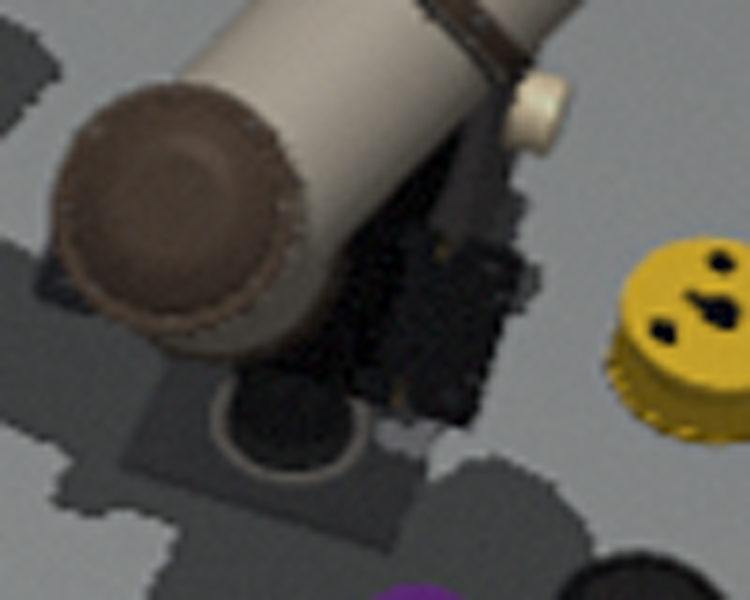

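The can hangs just over the middle of the rim, its bottom at crop (290,420), with no contact. I lower it slowly: contact is expected about 11.8 mm down, at TCP z about 0.0903.

>>> move_arm([
  {"grip": 0.2,"xyz": [1.8,0,1.6],"angular": [0.001,0.001,0.001]},
  {"grip": 0.2,"xyz": [3.6,0,3.8],"angular": [0.001,0.001,0.001]},
  {"grip": 0.2,"xyz": [5,0,5.2],"angular": [0.001,0.001,0.001]},
  {"grip": 0.2,"xyz": [6,0,6.4],"angular": [0.001,0.001,0.001]},
  {"grip": 0.2,"xyz": [6.6,0,7.2],"angular": [0.001,0.001,0.001]},
  {"grip": 0.2,"xyz": [7.2,0,8],"angular": [0.001,0.001,0.001]},
  {"grip": 0.2,"xyz": [7.2,0,8],"angular": [0.001,0.001,0.001]},
])

```text
time_s: 17.05
tcp_pos: [0.605, 0.1294, 0.0911]
ee_rot: [[0.272, -0.94, -0.207], [-0.749, -0.342, 0.568], [-0.605, 0.001, -0.796]]
wrist_force: [0.0, -0.6, -3.9]
gripper_width: 0.613
gripper_force: 30.0
```

>>> move_arm([
  {"grip": 0.2,"xyz": [0.3,0,0.4],"angular": [0,0,0]},
  {"grip": 0.2,"xyz": [0.6,0,0.8],"angular": [0,0,0]},
  {"grip": 0.2,"xyz": [0.9,0,1.2],"angular": [0,0,0]},
  {"grip": 0.2,"xyz": [0.9,0,1.2],"angular": [0,0,0]},
])

```text
time_s: 17.45
tcp_pos: [0.6051, 0.1294, 0.0903]
ee_rot: [[0.272, -0.94, -0.207], [-0.749, -0.342, 0.568], [-0.605, 0.0, -0.796]]
wrist_force: [-0.2, -0.2, -1.0]
gripper_width: 0.616
gripper_force: 30.0
```

Seated. I release it and back straight out along the tool axis.

>>> move_arm([
  {"grip": 0.62,"xyz": [0,0,0],"angular": [0,0,0]},
  {"grip": 0.66,"xyz": [0,0,0],"angular": [0,0,0]},
  {"grip": 0.75,"xyz": [0,0,0],"angular": [0,0,0]},
  {"grip": 1,"xyz": [0,0,0],"angular": [0,0,0]},
  {"grip": 1,"xyz": [0,0,0],"angular": [0,0,0]},
  {"grip": 1,"xyz": [0,0,-15],"angular": [0,0,0]},
  {"grip": 1,"xyz": [0,0,-40],"angular": [0,0,0]},
  {"grip": 1,"xyz": [0,0,-80],"angular": [0,0,0]},
  {"grip": 1,"xyz": [0,0,-130],"angular": [0,0,0]},
  {"grip": 1,"xyz": [0,0,-180],"angular": [0,0,0]},
])

```text
time_s: 18.45
tcp_pos: [0.6423, 0.0256, 0.2355]
ee_rot: [[0.272, -0.94, -0.207], [-0.749, -0.342, 0.567], [-0.604, 0.001, -0.797]]
wrist_force: [1.6, -0.2, 0.0]
gripper_width: 0.999
gripper_force: 0.0
```

Run:
```python
from station import r
from g import *
c=now(r); s=r.sense(); print(c[0],s['wrist_force'],s['joints'])
print((c[1].T@[-100,-200,80]).round())
```

```text
[0.64234693 0.02555679 0.23553868] [ 1.63461929 -0.20844615  0.03226442] [ -0.20199443  32.88571336  21.067973   -34.54082137 -92.35698663
  23.13858246]
[  74.  162. -157.]
```

Now I clear the arm out of the cameras' view of the stage.

>>> move_arm([
  {"grip": 1,"xyz": [-24,0,-32],"angular": [0,0,0]},
  {"grip": 1,"xyz": [-40,10,-60],"angular": [0,0,0]},
  {"grip": 1,"xyz": [-20,45,-80],"angular": [0,0,0]},
  {"grip": 1,"xyz": [0,80,-100],"angular": [0,0,0]},
  {"grip": 1,"xyz": [30,115,-120],"angular": [0,0,0]},
  {"grip": 1,"xyz": [60,145,-140],"angular": [0,0,0]},
  {"grip": 1,"xyz": [74,162,-157],"angular": [0,0,0]},
  {"grip": 1,"xyz": [74,162,-157],"angular": [0,0,0]},
])

```text
time_s: 19.25
tcp_pos: [0.5414, -0.177, 0.3148]
ee_rot: [[0.268, -0.942, -0.203], [-0.752, -0.337, 0.567], [-0.602, 0.001, -0.798]]
wrist_force: [0.1, 0.7, 0.7]
gripper_width: 0.998
gripper_force: 0.0
```

Run:
```python
from station import r
from g import *
print(now(r)[0])
a=snap(r,'scene','s8');b=snap(r,'top','t8')
o=np.zeros((600,800,3),np.uint8)
o[:480,:400]=cv2.resize(a['img'][130:190,265:315,::-1],None,fx=8,fy=8,interpolation=2)
o[:400,400:]=cv2.resize(b['img'][175:225,155:205,::-1],None,fx=8,fy=8,interpolation=2)
o[400:,400:]=cv2.resize(a['img'][175:275,130:330,::-1],None,fx=2,fy=2,interpolation=2)
cv2.imwrite('pics/c8.png',o)
```

```text
[ 0.54140911 -0.17698306  0.31480251]
```

View pics/c8.png

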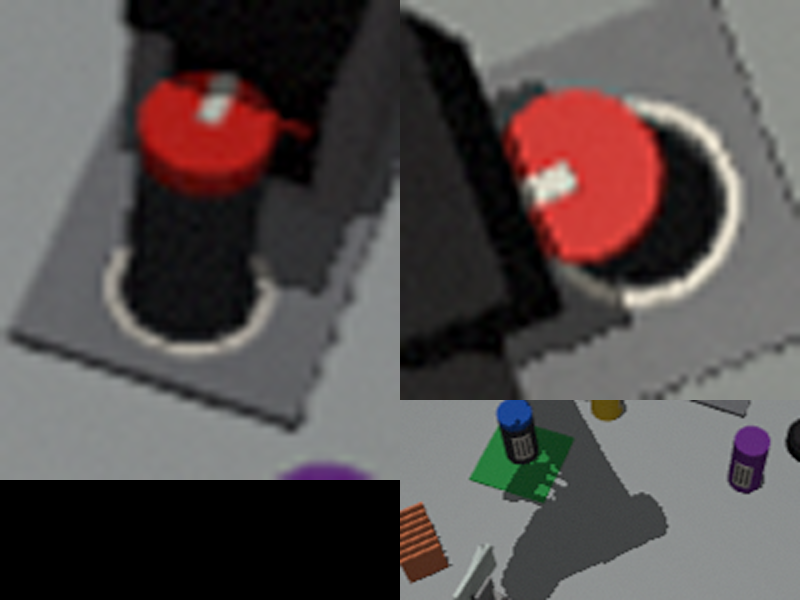

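Upright, patch stripe toward the window, and roughly concentric with the rim. I check the angle with numbers.

Run:
```python
from g import *
a=load('s8');b=load('t8')
A=lambda u,v:ray(a,(u+.5)/8-.5+265,(v+.5)/8-.5+130,.118)
B=lambda u,v:ray(b,(u-400+.5)/8-.5+155,(v+.5)/8-.5+175,.118)
for p,q in((A(208,118),A(230,80)),(B(577,180),B(528,192))): d=q-p; print(p,q,np.rad2deg(np.arctan2(d[1],d[0])))
for c,s in((a,8),(b,8)):
    h=cv2.cvtColor(c['img'],cv2.COLOR_RGB2HSV)
print('predicted: lid centre if on stage', (proj(a,[.604,.133,.118])-[265,130])*8, (proj(b,[.604,.133,.118])-[155,175])*8+[400,0])
R=.0255
for L in(98,110,122):
    t=np.deg2rad(L);P=[.604+R*np.cos(t),.133+R*np.sin(t),.118];print(L,(proj(a,P)-[265,130])*8,(proj(b,P)-[155,175])*8+[400,0])
```

```text
[0.6033 0.136  0.118 ] [0.5973 0.1579 0.118 ] 105.32151007486453
[0.6009 0.1331 0.118 ] [0.5975 0.1486 0.118 ] 102.37215525051809
predicted: lid centre if on stage [[201.6 119.2]] [[573.6 166.4]]
98 [[232.8  80. ]] [[494.4 180. ]]
110 [[220.8  75.2]] [[498.4 196.8]]
122 [[208.   72.8]] [[505.6 211.2]]
```

The stripe reads 102–107° from the two views against a window yaw of 110°. That is inside the 11° limit, and the lid centre is within about 3 mm of the stage axis. Both cans stand free and the arm is clear, so I hand in.

```bash
python3 -c "
from station import r
print(r.finish_job())"
```

```text
the job is handed in; nothing more can be done
None
```

I handed the job in, and the hand-in gave no verdict: the blue-lidded canister stands on the green mat, and the red-lidded one stands within about 3 mm of the stage centre with its patch about 3–8° off square to the window (limit 11°).

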